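# Lock the chip slicer's retaining ring with the pin spanner

## Task

The cutting disc of the chip slicer is back in, but the brass ring that retains it is still loose. Take the pin spanner whose two pins fit the ring's holes, seat both pins fully in the holes, and only then turn the ring clockwise (seen from above) until it stops, with its red mark at the red mark on the housing. Leave the spanner standing fully seated in the ring, let go of it, and leave the other spanner alone on its rest.

Things in the scene. Friction and masses are not known exactly. Their poses are not given: they have to be found in the camera images.
- spanner: Spanner that fits: steel bar 120x34x10 mm, upright orange grip mid-top (56 along bar, 18 thick, 10 to 81 above bar underside), two 10 mm pins reaching 14 below the bar, 90 apart. Origin: centre of bar underside; x along bar through the pins, z up; same after a half turn. 0.22 kg. Stands on a black rest (100x50, 20 high), pins hanging between its two rails: lift straight up.
- small_spanner: The other spanner, too narrow for this ring: same form and frame, blue grip (44 along bar, 18 thick), bar 78x34x10 mm, pins 48 mm apart. It stands on a like rest and must stay there; the two rests may be swapped.
- ring_top (a point): Top centre of the brass ring, on its vertical axis, 100 mm above the bench. Ring 144 mm dia, 16 thick, on a round white housing 196 dia, 84 high, with a 70 high blue motor box. Two holes 24x24, 16 deep, lie 45 mm from the axis along this point's +x and -x; pins fully in, the bar rests on the ring's top. z up; turns with the ring. Red mark on the ring's rim at +y; another on the housing.
- ring (a joint): Turn of the ring (rad), grows clockwise seen from above (so the point's yaw falls). Starts at 0 to 0.2 (loose); hard stop at 1.1 (locked, red marks in line). Slight friction (0.12 N m), stays where left. Centred pins have about 0.16 rad of play before they carry the ring.
Mind the look-alikes: they are no part of the job. Leave any green look-alike of the spanner alone.

How it is judged (in metres and radians):
On the way, in this order (a step that is already met when the one before it is completed fails the run):
1. both pins of the fitting spanner are fully in the ring's holes while the ring is still loose (joint below 0.3 rad) (horizontal distance between spanner and ring_top below 0.014 m and z of spanner in the frame of ring_top between -0.006 and 0.006 m and angle between spanner's own z axis and vertical below 0.18 rad and angle between the x axis of spanner and the x axis of ring_top, either way round below 0.35 rad and value of joint ring below 0.3 rad), for 0.1 s.
2. the ring is turned to its stop (above 0.93 rad) with the spanner's pins still seated (horizontal distance between spanner and ring_top below 0.014 m and z of spanner in the frame of ring_top between -0.006 and 0.006 m and angle between spanner's own z axis and vertical below 0.18 rad and angle between the x axis of spanner and the x axis of ring_top, either way round below 0.35 rad and value of joint ring above 0.93 rad), for 0.1 s.
At the end, for the whole second after the job is handed in: The ring stands within 10 degrees of its stop (joint above 0.93 of 1.1 rad) and the fitting spanner stands in it at rest, both pins in the holes: bar within 6 mm of the ring's top, within 14 mm of its axis, upright within 10 degrees and within 20 degrees of the line of holes (all of step 2 and linear speed of spanner below 0.02 m/s); the robot touches nothing.
It fails at once if the other spanner is moved more than 20 mm (distance of small_spanner from where it was at the start of the episode above 0.02 m).
It also fails if it takes over 45 s, if anything falls off the work surface, if the arm or the gripper's body presses on something with over 40 N, if the wrist force passes 120 N, or if a joint passes its speed limit or range.

## Robot

A 6-joint arm with a two-finger parallel gripper is mounted at the origin on the work surface. World frame = base frame: x ahead of the robot, y to its left, z up, the work surface at z = 0. Lengths are in mm, angles in rad, forces in N, time in s.
With the tool pointing down it reaches from about 350 to 975 mm from the base axis. Payload 17.4 kg.
Tool frame: the origin (TCP) lies at the very end of the fingers, on their centre line; the grasp point (between the pads) lies grasp_offset behind it (grasp_offset is the distance from the TCP to the grasp point, in mm); z points along the fingers, y is the direction in which the jaws open and shut (so a half turn about z gives the same grasp; the last joint's range is limited). The gripper opens to 85 mm and grips with 20 to 120 N. Pads are 22 mm wide; open, the fingers measure 114 mm over their backs; the gripper's body (76 mm by 85 mm) begins 54 mm behind the grasp point. The pads swing forward as they close: fully open they stand 13 mm farther back than shut.
Start: joints at [-1.379, 0.116, 1.442, -0, 1.584, -0.038], TCP at [153.743, -657.264, 231.303] pointing down, gripper open.
Joint ranges: [-2.83, 2.83], [-0.83, 2.19], [0.07, 2.5], [-1.14, 4.28], [0.01, 3], [-2.97, 2.97]. Speed limits (rad/s): [1.89, 1.89, 2.22, 3.14, 3.14, 3.14].

## Interface

Orientations are given as a 3x3 rotation matrix whose columns are the frame's x, y, z axes.
In Python, from rig import reach, servo_line, set_joints, move_gripper, pause, solve_ik, observe, get_image, PlanningError, hand_in, regions_of, grasp_offset gives the robot as it stands. Calls block until the motion is done:
- reach(position, orientation): joint-space move of the TCP to a pose.
- servo_line(position, speed=150, rot=None, contact_N=None): straight line of the TCP; rot=None keeps the orientation; speed is the mean speed in mm/s. With contact_N (N) it stops when the force on the tool has changed by that much, and returns True; else False.
- set_joints(angles): joint-space move.
- move_gripper(opening): finger opening in mm; the grip force is fixed at half the most; returns when the fingers have stopped.
- pause(seconds).
- solve_ik(position, orientation): joint angles nearest the present ones, or None.
- observe(): the state.
- get_image(name): name is "side" or "top" or "wrist"; returns a dict with "pixels" (384x512x3 uint8, red, green, blue), "mtx" (3x3 intrinsics, pixels), "distortion" ([k1, k2, p1, p2, k3] as OpenCV has them; the pictures are not rectified), "R" (3x3) and "t" (3): a world point X has camera coordinates R X + t; the wrist camera has in their place "hand_eye" (4x4, takes a point from camera to tool coordinates, whose origin is the TCP and whose axes are the flange's). Camera axes: x right, y down, z forward; pixel columns grow to the right and rows downward; lengths in mm; the calibration is good to about 2 mm. A picture is of the moment at which its call begins: read the wrist's pose just before it. There is no depth.
A pose or a line that the arm cannot do raises PlanningError and nothing moves.
- hand_in(): hands the job in, once; it reports no verdict.
Trained networks look in a picture, given as the dict that the camera call returned (one of the last four; its "shot" number tells which), for a name from the list of things; names that differ only in an ending like _2 or _b are one class to them, and where a whole thing is asked for, a point or a joint stands for the part that bears it (a point fixed in the world has none). Each returns a list of dicts, best first, with "conf" (0 to 1); they miss things now and then, are a little off and sometimes report something else, mostly with a low value. They report only what shows in the picture. A call takes as long as a camera call. They do not tell look-alikes from the thing itself.
- regions_of(thing, picture): "mask" (384x512 bool, what is visible of it) and "bbox" ([left, top, right, bottom] in pixels, round what is visible of it).
The state is a dict: "clock": time; "joint_pos": joint angles; "qvel": joint speeds; "tau": joint torques, N m; "ee_pos": TCP position; "eef_rot": TCP orientation; "contact_force": force on the tool from outside, world axes, zero at the start; "wrist_torque": the same for the moment, N m; "grip_width": finger opening in mm.
Only numpy, scipy, OpenCV 4.12 (cv2) and the standard library are available. Lean on these libraries where they do the work, as an engineer would, in place of code of your own. Each camera call takes 0.05 s, during which the arm holds its last target. There are 200 camera calls.

## Working session

There is one attempt and no reset: what is moved stays moved. The work goes in short steps, each a Python script; the robot and the scene stay as the last script left them, time stands still between calls to the robot, and variables do not carry over. Pictures are saved under pics/ and viewed, about 8 in all and at most 12, crops included, and the job is handed in when it is done.

```bash
mkdir -p pics; ls
python3 - <<'E'
from rig import *
import cv2,numpy as np
s=observe();print(s['clock'],s['ee_pos'],s['eef_rot'],grasp_offset)
ims=[]
for n in("top","side"):
    p=get_image(n);im=p['pixels'][:,:,::-1].copy()
    print(n,p['mtx'],p['distortion'],p['R'],p['t'])
    for th in("spanner","small_spanner","ring_top"):
        for r in regions_of(th,p)[:3]: print(n,th,r['conf'],r['bbox'],r['mask'].sum())
    cv2.imwrite(f'pics/{n}0.png',im)
    np.save(f'pics/{n}0.npy',p,allow_pickle=True)
E
```

```text
pics
0.0 [ 153.6989205  -657.07994957  230.54251038] [[ 9.73710765e-01  2.27787834e-01 -2.19168200e-04]
 [ 2.27787934e-01 -9.73710090e-01  1.14800477e-03]
 [ 4.80952329e-05 -1.16774848e-03 -9.99999317e-01]] 18.700000000000003
top [[464.70175451   0.         261.67169453]
 [  0.         464.70175451 201.79869903]
 [  0.           0.           1.        ]] [-0.15578974  0.          0.          0.          0.        ] [[ 1.88450638e-02 -9.99822379e-01  2.70889575e-04]
 [-9.83372122e-01 -1.85839471e-02 -1.80648571e-01]
 [ 1.80621519e-01  3.13794860e-03 -9.83547671e-01]] [ 94.31858264 574.95480919 944.71734276]
top spanner 0.75 [185.9, 142.9, 227.7, 195.5] 925
top spanner 0.61 [135.5, 217.1, 183.7, 260.9] 946
top spanner 0.57 [135.4, 130.8, 158.8, 183.7] 865
top small_spanner 0.73 [205.2, 225.8, 232.4, 263.1] 558
top ring_top 0.6 [325.9, 185.1, 395.0, 255.9] 3585
side [[399.25706348   0.         254.40809899]
 [  0.         399.25706348 196.5686252 ]
 [  0.           0.           1.        ]] [-0.05474264  0.          0.          0.          0.        ] [[-0.86505196 -0.5012361   0.02115355]
 [-0.27121362  0.43176587 -0.86024497]
 [ 0.42205245 -0.74989373 -0.50944197]] [541.9354016  184.24228217 705.77647459]
side spanner 0.98 [94.5, 236.4, 161.3, 291.5] 1949
side spanner 0.7 [211.8, 259.1, 243.8, 338.7] 1504
side spanner 0.56 [167.4, 199.5, 214.9, 263.5] 1289
side small_spanner 0.67 [245.9, 219.6, 288.7, 274.7] 1295
side ring_top 0.73 [280.7, 147.0, 341.2, 181.3] 1546
```

Run:
```python
import cv2
a=cv2.imread('pics/top0.png')[110:290,110:430];cv2.imwrite('pics/top0c.png',cv2.resize(a,None,fx=2.5,fy=2.5,interpolation=cv2.INTER_CUBIC))
a=cv2.imread('pics/side0.png')[110:350,70:390];cv2.imwrite('pics/side0c.png',cv2.resize(a,None,fx=2.5,fy=2.5,interpolation=cv2.INTER_CUBIC))
```

```text
(no output)
```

View pics/top0c.png

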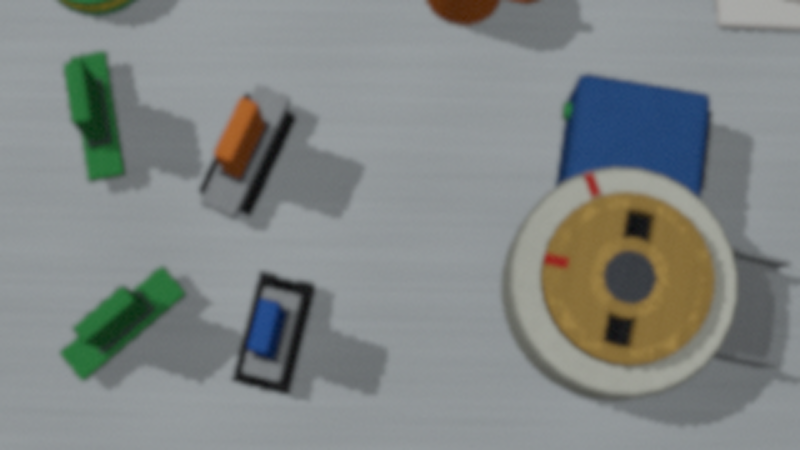

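View pics/side0c.png

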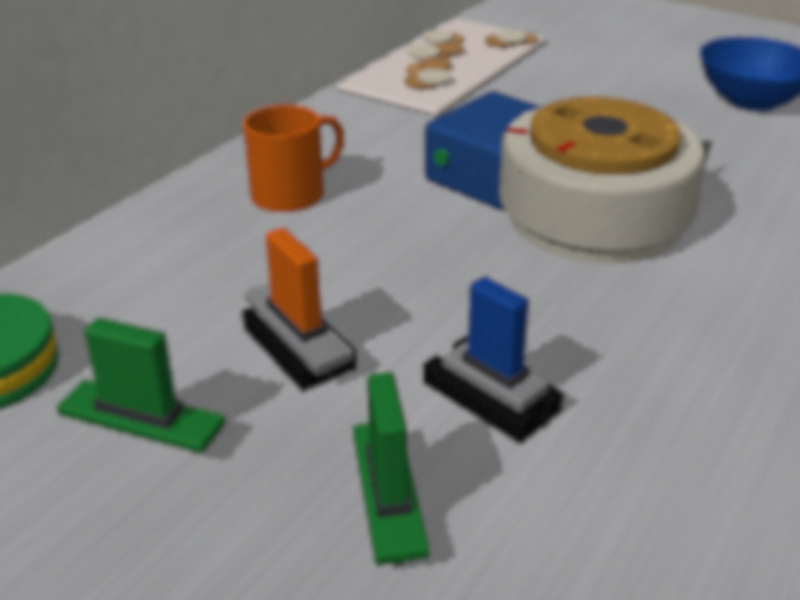

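The top view shows the orange spanner at about px (208,168) and the small blue one at about (217,240). The ring centre is at about (362,221) with holes at (365,199) and (358,242). The ring's red mark is to the left and the housing mark lies clockwise of it. I'll fit the known shapes to the colour masks.

```bash
cat > h.py <<'E'
import numpy as np,cv2
from scipy.optimize import minimize
def cam(p,s=None):
    "K,D,R,t of a picture; s = state for the wrist camera"
    if 'hand_eye' in p and p.get('hand_eye') is not None:
        T=np.eye(4);T[:3,:3]=s['eef_rot'];T[:3,3]=s['ee_pos'];M=np.linalg.inv(T@np.array(p['hand_eye']));R,t=M[:3,:3],M[:3,3]
    else:R,t=np.array(p['R']),np.array(p['t'])
    return np.array(p['mtx']),np.array(p['distortion']),R,t
def proj(c,X):return cv2.projectPoints(np.array(X,float).reshape(-1,3),cv2.Rodrigues(c[2])[0],c[3],c[0],c[1])[0][:,0]
def onplane(c,uv,z):
    n=cv2.undistortPoints(np.array(uv,float).reshape(-1,1,2),c[0],c[1])[:,0]
    d=np.c_[n,np.ones(len(n))]@c[2];o=-c[2].T@c[3]
    return o+d*((z-o[2])/d[:,2])[:,None]
def hue(p):return cv2.cvtColor(np.ascontiguousarray(p['pixels']),cv2.COLOR_RGB2HSV)
def biggest(m,near=None):
    n,l,st,ce=cv2.connectedComponentsWithStats(m.astype(np.uint8))
    if near is None:i=1+np.argmax(st[1:,4])
    else:
        ok=[i for i in range(1,n) if st[i,4]>60];i=min(ok,key=lambda i:np.hypot(*(ce[i]-near)))
    return l==i
def hullfit(obs,pts,x0,step):
    "obs: list of (cam,mask); pts(x)->3D points whose hull is the silhouette"
    S=8
    def f(x):
        e=0
        for c,m in obs:
            h=cv2.convexHull(proj(c,pts(x)).astype(np.float32))
            q=np.zeros(m.shape,np.uint8);cv2.fillConvexPoly(q,np.round((h)*16).astype(np.int32),1,shift=4)
            q=q>0;e+=1-(q&m).sum()/max(1,(q|m).sum())
        return e/len(obs)
    x0=np.array(x0,float);best=None
    for k in range(3):
        sim=np.vstack([x0]+[x0+np.eye(len(x0))[i]*step[i]/(1+k) for i in range(len(x0))])
        r=minimize(f,x0,method='Nelder-Mead',options=dict(initial_simplex=sim,maxiter=150));x0=r.x
    return r.x,r.fun
def grip(zu,w=56.):
    B=np.array([[a*w/2,b*9,c] for a in(-1,1) for b in(-1,1) for c in(10,81)])
    def pts(x):
        c,s=np.cos(x[2]),np.sin(x[2]);return np.c_[x[0]+c*B[:,0]-s*B[:,1],x[1]+s*B[:,0]+c*B[:,1],zu+B[:,2]]
    return pts
def ringpts(x):
    a=np.linspace(0,2*np.pi,60)
    return np.vstack([np.c_[x[0]+72*np.cos(a),x[1]+72*np.sin(a),0*a+z] for z in(84,100)])
def orange(p):
    h=hue(p);return (h[...,0]>4)&(h[...,0]<16)&(h[...,1]>170)&(h[...,2]>70)
def brass(p):
    h=hue(p);return (h[...,0]>15)&(h[...,0]<30)&(h[...,1]>90)&(h[...,2]>60)
def holes(p,c,xy):
    "hole centroids on z=100 near 45 mm from xy; yaw, also mid point; and mark positions"
    g=hue(p)[...,2];m=biggest(brass(p));f=np.zeros_like(g);cs,_=cv2.findContours(m.astype(np.uint8),0,2)
    cv2.fillConvexPoly(f,cv2.convexHull(max(cs,key=len)),1)
    d=((g<75)&(f>0)).astype(np.uint8);n,l,st,ce=cv2.connectedComponentsWithStats(d);o=[]
    for i in range(1,n):
        if st[i,4]<15:continue
        X=onplane(c,ce[i],100)[0]
        if 33<np.hypot(*(X[:2]-xy))<57:o.append((st[i,4],X[:2]))
    return sorted(o,key=lambda q:-q[0])[:2]
def red(p):
    h=hue(p);return ((h[...,0]<5)|(h[...,0]>172))&(h[...,1]>150)&(h[...,2]>90)
E
python3 - <<'E'
from h import *
P={n:np.load(f'pics/{n}0.npy',allow_pickle=True).item() for n in('top','side')}
C={n:cam(P[n]) for n in P}
near={'top':(208,166),'side':(188,222)}
rn={'top':(362,221),'side':(312,163)}
O={n:(C[n],biggest(orange(P[n]),near[n])) for n in P}; B={n:(C[n],biggest(brass(P[n]),rn[n])) for n in P}
for n in P:print(n,O[n][1].sum(),B[n][1].sum())
x0=onplane(C['top'],(207,166),90)[0][:2]; r0=onplane(C['top'],(362,221),100)[0][:2];print(x0,r0)
for k in(['top'],['side'],['top','side']):
    for y in(-.5,.5):print(k,hullfit([O[n] for n in k],grip(20),[*x0,y],[15,15,.4]))
for n in P:
    # fill ring holes by convex hull
    cs,_=cv2.findContours(B[n][1].astype(np.uint8),0,2);f=np.zeros(B[n][1].shape,np.uint8);cv2.fillConvexPoly(f,cv2.convexHull(max(cs,key=len)),1);B[n]=(C[n],f>0)
    r=hullfit([B[n]],ringpts,r0,[15,15]);print(n,'ring',r)
    h=holes(P[n],C[n],r[0]);print(h)
    if len(h)==2:d=h[0][1]-h[1][1];print('yaw',np.degrees(np.arctan2(d[1],d[0])),'len',np.hypot(*d),'mid',(h[0][1]+h[1][1])/2)
    nn,l,st,ce=cv2.connectedComponentsWithStats(red(P[n]).astype(np.uint8))
    for i in range(1,nn):
        if st[i,4]>5:
            X=onplane(C[n],ce[i],100)[0][:2];print('red',st[i,4],ce[i],X,np.degrees(np.arctan2(*(X-r[0])[::-1])),np.hypot(*(X-r[0])))
E
```

```text
top 300 3116
side 584 1335
[640.38846363 221.22696171] [ 528.34254696 -100.54454702]
['top'] (array([ 6.45732024e+02,  2.27208095e+02, -1.49970821e-01]), np.float64(0.3392461197339246))
['top'] (array([ 6.45950966e+02,  2.27344642e+02, -1.67473010e-01]), np.float64(0.33920704845814975))
['side'] (array([ 6.51960443e+02,  2.22971286e+02, -5.76656861e-01]), np.float64(0.17422096317280455))
['side'] (array([ 6.46905771e+02,  2.28667861e+02, -5.90976992e-01]), np.float64(0.18028169014084505))
['top', 'side'] (array([ 6.49258267e+02,  2.25806160e+02, -5.86633403e-01]), np.float64(0.2770116152577465))
['top', 'side'] (array([ 6.49261324e+02,  2.25972515e+02, -5.85546379e-01]), np.float64(0.280668854508517))
top ring (array([530.50699531, -99.67227388]), np.float64(0.06397984886649877))
[(np.int32(102), array([485.62567965, -89.52805287])), (np.int32(93), array([ 572.71532167, -107.64206173]))]
yaw 168.25041792937446 len 88.95348820928005 mid [529.17050066 -98.5850573 ]
red 10 [346.5 183.5] [606.10000873 -69.65023613] 21.66067986494788 81.33650120835166
red 17 [331.64705882 213.70588235] [542.33423507 -38.14210664] 79.11939814583486 62.65656454792135
side ring (array([ 531.4074464 , -105.34459967]), np.float64(0.09468540012217475))
[]
```

Both cameras give the spanner at about (649,226), yaw −34°. The ring centre is at about (530,−99), with holes at −12° (red mark 79°) and the housing mark near 21°, which is consistent. I'll move above the spanner and refine with the wrist camera.

```bash
cat >> h.py <<'E'
def down(yaw):
    "tool x along yaw, pointing down"
    c,s=np.cos(yaw),np.sin(yaw);return np.array([[c,s,0],[s,-c,0],[0,0,-1.]])
E
python3 - <<'E'
from rig import *
from h import *
import numpy as np
for y in(-.586,-.586+np.pi,):
    print([None if (q:=solve_ik([x,yy,z],down(y+d))) is None else np.round(q[5],2) for x,yy,z,d in((649,226,250,0),(530,-99,250,.38),(530,-99,130,.38),(530,-99,130,-.75))])
s0=observe()
reach([649,226,280],down(-.586))
s=observe();print(s['clock'],s['ee_pos'],s['joint_pos'])
p=get_image('wrist');print(p['hand_eye'])
np.save('pics/w1.npy',dict(p=p,s=s),allow_pickle=True)
cv2.imwrite('pics/w1.png',p['pixels'][:,:,::-1])
for th in("spanner","small_spanner"):
    for r in regions_of(th,p)[:3]: print(th,r['conf'],r['bbox'],r['mask'].sum())
E
```

```text
[np.float64(2.45), np.float64(1.54), np.float64(1.54), np.float64(2.67)]
[np.float64(-0.69), np.float64(-1.6), np.float64(-1.6), np.float64(-0.47)]
3.9333 [649.18754082 225.45351507 280.00867226] [ 2.97167273e-01  1.34324478e-01  1.34348289e+00 -6.44619406e-05
  1.66376019e+00  2.45455295e+00]
[[-1.01795852e-03 -9.45343078e-01 -3.26075801e-01  8.50235920e+01]
 [ 9.99999447e-01 -1.04890257e-03 -8.09172815e-05 -3.15155750e-02]
 [-2.65527155e-04 -3.26075703e-01  9.45343623e-01 -1.42002271e+02]
 [ 0.00000000e+00  0.00000000e+00  0.00000000e+00  1.00000000e+00]]
spanner 0.8 [233.3, 114.3, 274.6, 199.1] 2232
spanner 0.77 [120.9, 158.2, 196.9, 230.6] 3280
spanner 0.69 [235.5, 242.4, 276.4, 327.1] 1838
small_spanner 0.8 [317.3, 214.7, 349.4, 272.7] 1163
```

View pics/w1.png

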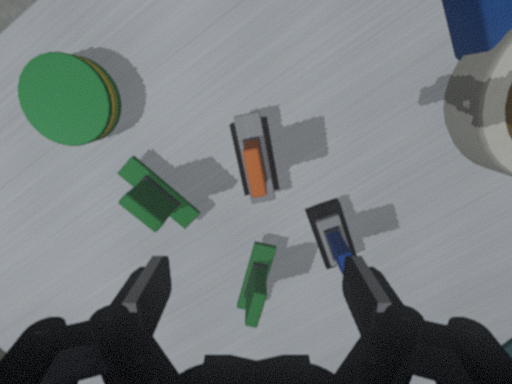

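The wrist view shows the orange grip at (255,167) on its bar, with the bar about 8° off image vertical. The blue one is at (335,235), well clear. I'll refine the fit.

Run:
```python
from h import *
d=np.load('pics/w1.npy',allow_pickle=True).item();p,s=d['p'],d['s'];c=cam(p,s)
def om(p,near):
    h=hue(p);return biggest((h[...,0]>3)&(h[...,0]<17)&(h[...,1]>130)&(h[...,2]>60),near)
W=(c,om(p,(255,167)));print(W[1].sum())
O=[W]
for n,nr in(('top',(208,166)),('side',(188,222))):
    q=np.load(f'pics/{n}0.npy',allow_pickle=True).item();O.append((cam(q),om(q,nr)));print(O[-1][1].sum())
for k in([0],[1],[2],[0,1,2]):
    print(k,hullfit([O[i] for i in k],grip(20),[649,226,-.55],[10,10,.3]))
# independent: steel bar as light grey ends -> rest rail edges; bar corners check
x=hullfit(O,grip(20),[649,226,-.55],[10,10,.3])[0]
im=np.ascontiguousarray(p['pixels'][:,:,::-1])
Y=x[2];B=np.array([[a*60,b*17,30] for a,b in((1,1),(1,-1),(-1,-1),(-1,1))]);w=np.c_[x[0]+np.cos(Y)*B[:,0]-np.sin(Y)*B[:,1],x[1]+np.sin(Y)*B[:,0]+np.cos(Y)*B[:,1],B[:,2]]
im=cv2.resize(im[80:230,170:370],None,fx=4,fy=4,interpolation=cv2.INTER_CUBIC)
cv2.polylines(im,[np.round((proj(c,w)-[170,80]+.5)*4).astype(int)],True,(0,255,0),1)
h=cv2.convexHull(proj(c,grip(20)(x)).astype(np.float32))[:,0];cv2.polylines(im,[np.round((h-[170,80]+.5)*4).astype(int)],True,(255,0,0),1)
cv2.imwrite('pics/w1c.png',im)
```

```text
744
346
641
[0] (array([ 6.47064971e+02,  2.28636024e+02, -4.82679886e-01]), np.float64(0.28939828080229224))
[1] (array([ 6.48119006e+02,  2.26107406e+02, -2.45418022e-01]), np.float64(0.25646551724137934))
[2] (array([ 6.49216535e+02,  2.25929013e+02, -5.53810011e-01]), np.float64(0.14073071718538566))
[0, 1, 2] (array([ 6.48786779e+02,  2.27421862e+02, -5.18576461e-01]), np.float64(0.2563176505539104))
```

View pics/w1c.png

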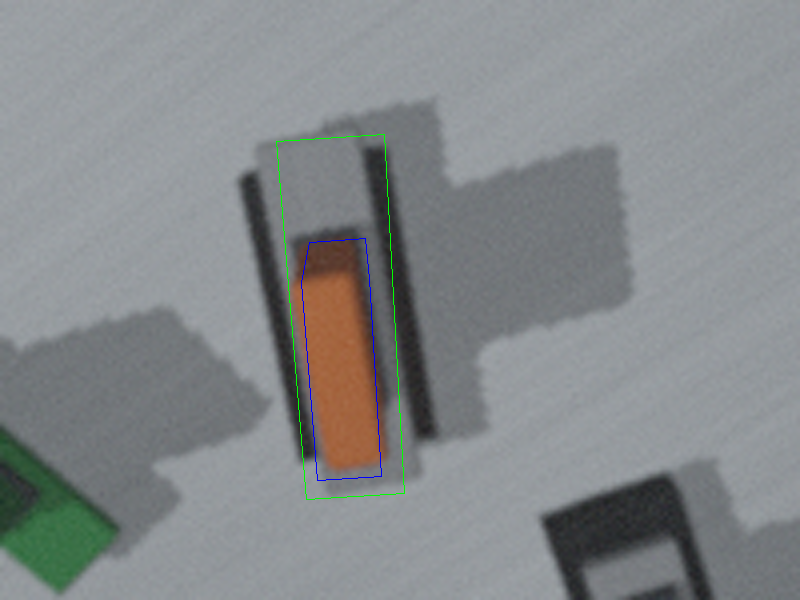

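The fit is a few degrees off, because the shadowed faces confuse the hull. The bar's and the grip top's corners are clear in this crop, so I'll use them.

Run:
```python
from h import *
d=np.load('pics/w1.npy',allow_pickle=True).item();p,s=d['p'],d['s'];c=cam(p,s)
def q(pts,z):
    X=onplane(c,np.array(pts)/4-.5+[170,80],z)[:,:2];a=(X[0]+X[1])/2;b=(X[2]+X[3])/2;v=a-b
    print('mid',X.mean(0),'yaw',np.arctan2(v[1],v[0]),'len',np.hypot(*v),'w',np.hypot(*(X[0]-X[1])))
    e=X[0]-X[3];f=X[1]-X[2];print(np.arctan2(e[1],e[0]),np.arctan2(f[1],f[0]))
q([(258,145),(365,132),(420,480),(320,494)],30)
q([(293,281),(350,272),(385,464),(330,471)],101)
q([(240,177),(384,148),(438,436),(305,462)],20)
```

```text
mid [650.17244463 226.91555083] yaw -0.4253044625053201 len 117.73023132269851 w 33.7815529088895
-0.4297509808785812 -0.4208187073553402
mid [650.79293339 226.8606996 ] yaw -0.4087200607617643 len 54.661957552961226 w 15.37144972509906
-0.41038009996284913 -0.40707103202315753
mid [651.02348558 226.14804392] yaw -0.38659016412413083 len 99.50710170926361 w 47.51592049465835
-0.38600690431946083 -0.3871761856864674
```

The three independent estimates agree: (650.5, 226.7), yaw ≈ −0.41, with matching sizes. Next I grasp, lift, and hover over the ring.

Run:
```python
from rig import *
from h import *
R=down(-.41);xy=[650.5,226.8]
reach([*xy,150],R)
hit=servo_line([*xy,49.5],speed=120,contact_N=12);print('hit',hit,observe()['ee_pos'])
if not hit:
    move_gripper(10);s=observe();print('w',s['grip_width'],s['contact_force'],s['clock'])
    p=s['ee_pos']
    if 14<s['grip_width']<22:
        servo_line([p[0],p[1],p[2]+140],speed=150)
        s=observe();print(s['ee_pos'],s['contact_force'],s['grip_width'])
        reach([530,-99,260],down(-.205))
        s=observe();print(s['ee_pos'],s['clock'],s['joint_pos'][5])
        w=get_image('wrist');np.save('pics/w2.npy',dict(p=w,s=s),allow_pickle=True)
        q=get_image('side');np.save('pics/side2.npy',q,allow_pickle=True)
        t=get_image('top');np.save('pics/top2.npy',t,allow_pickle=True)
        cv2.imwrite('pics/w2.png',np.hstack([w['pixels'][:,:,::-1],q['pixels'][60:,200:420,::-1] if 0 else cv2.resize(q['pixels'][50:242,220:364,::-1],(288,384))]))
```

```text
hit False [650.98700978 226.96575481  50.53977248]
w 17.40934461701005 [0.14940859 0.83505793 1.11641728] 6.2833
[650.21633352 226.74911417 188.3172708 ] [-0.13068816 -0.85017381 -2.89568226] 17.40267894266568
[530.29557413 -98.41196565 259.61080615] 8.7 1.5445330154483459
```

View pics/w2.png

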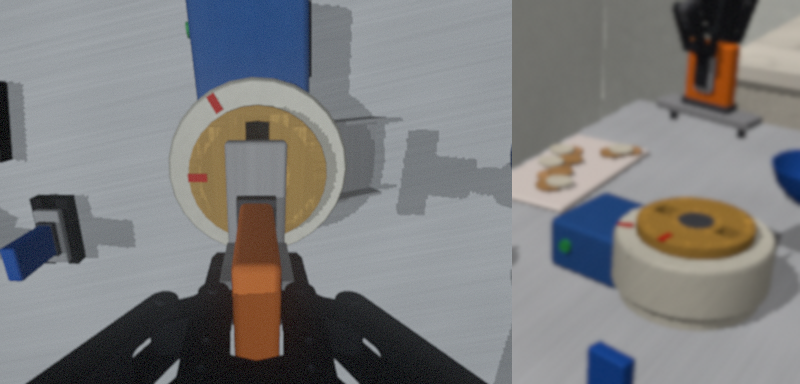

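The spanner is held and its bar end is centred. The far hole at (258,131) and the red marks at (198,178) and (214,103) are visible. I'll overlay the ring model from the top camera on this wrist view to verify it.

Run:
```python
from h import *
d=np.load('pics/w2.npy',allow_pickle=True).item();p,s=d['p'],d['s'];c=cam(p,s)
a=np.linspace(0,2*np.pi,80)
X0=np.array([529.8,-99.]);Y=-.205
im=cv2.resize(np.ascontiguousarray(p['pixels'][60:260,140:380,::-1]),None,fx=3,fy=3,interpolation=cv2.INTER_CUBIC)
def dr(P,col):cv2.polylines(im,[np.round((proj(c,P)-[140,60]+.5)*3).astype(int)],True,col,1)
dr(np.c_[X0[0]+72*np.cos(a),X0[1]+72*np.sin(a),0*a+100],(0,255,0));dr(np.c_[X0[0]+98*np.cos(a),X0[1]+98*np.sin(a),0*a+84],(255,0,0))
u=np.array([np.cos(Y),np.sin(Y)]);v=np.array([-u[1],u[0]])
for k in(-45,45):dr([[*(X0+u*(k+i*12)+v*j*12),100] for i,j in((1,1),(1,-1),(-1,-1),(-1,1))],(255,0,255))
T=s['ee_pos'][:2];R=s['eef_rot'][:2,0];V=np.array([-R[1],R[0]])
dr([[*(T+R*60*i+V*j*17),s['ee_pos'][2]-20.5] for i,j in((1,1),(1,-1),(-1,-1),(-1,1))],(0,255,255))
cv2.imwrite('pics/w2c.png',im)
# visible hole strip: lateral middle, far edge
g=hue(p)[...,2];m=(g<80);m[:115]=0;m[142:]=0;m[:,:240]=0;m[:,280:]=0;m=biggest(m);r,cc=np.nonzero(m);print(r.min(),r.max(),cc.min(),cc.max())
ra=biggest(red(p)&(np.arange(384)[:,None]>150),(198,178));ce=np.argwhere(ra).mean(0)[::-1];Z=onplane(c,ce,100)[0][:2]-X0;print('mark',ce,np.hypot(*Z),np.arctan2(Z[1],Z[0])-np.pi/2)
```

```text
121 140 246 268
mark [197.15384615 177.54807692] 61.540934273663844 -0.22429002846279067
```

View pics/w2c.png

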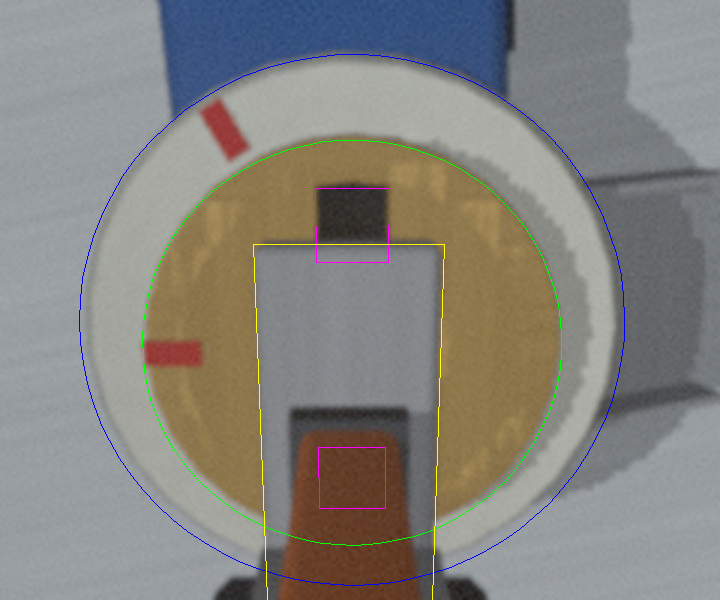

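Ring, hole and bar all line up to within about 1–2 mm, so I'm inserting.

Run:
```python
from rig import *
from h import *
servo_line([529.8,-99,155],speed=120,rot=down(-.21))
s=observe();f0=s['contact_force'];print(s['ee_pos'],f0,s['clock'])
hit=servo_line([529.8,-99,126],speed=30,contact_N=8)
s=observe();print(hit,s['ee_pos'],s['contact_force']-f0,s['clock'],s['grip_width'])
pause(.2);s=observe();print(s['ee_pos'],s['contact_force']-f0)
w=get_image('side');cv2.imwrite('pics/s3.png',cv2.resize(w['pixels'][60:260,200:440,::-1],None,fx=3,fy=3,interpolation=cv2.INTER_CUBIC))
```

```text
[530.1746468  -99.08290325 155.91605833] [ 0.18168453 -0.74479396 -1.18390408] 9.875
True [529.73655143 -98.91215561 129.65406272] [-1.86780086  1.14360135  7.15215992] 10.6667 17.168493413780862
[529.72528449 -98.93738025 129.64407486] [-0.74275701  0.92852547  6.75496311]
```

View pics/s3.png

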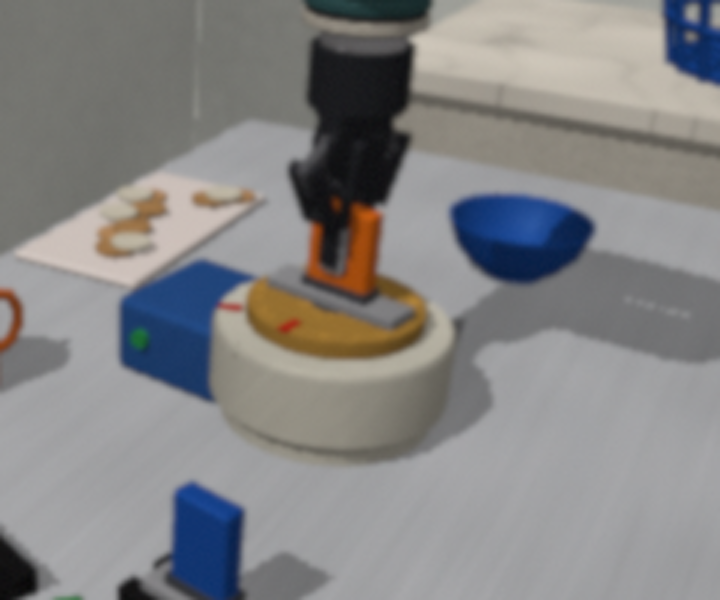

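The bar sits flush on the ring and the TCP height of 129.6 matches the expected 130. Now I turn j6 clockwise in steps, watching the moment.

Run:
```python
from rig import *
from h import *
s=observe();q=np.array(s['joint_pos']);q0=q[5];m0=np.array(s['wrist_torque']);print(q0,m0)
d=0
while d<1.25:
    d+=.12 if d<.8 else .05
    q[5]=q0+d;set_joints(q);s=observe();m=np.array(s['wrist_torque'])-m0
    print(round(d,2),round(s['joint_pos'][5]-q0,3),np.round(m,2),np.round(s['contact_force'],1),round(s['clock'],2),np.round(s['ee_pos'],1))
    if abs(m[2])>.8:break
w=get_image('side');cv2.imwrite('pics/s4.png',cv2.resize(w['pixels'][90:210,240:370,::-1],None,fx=3,fy=3,interpolation=cv2.INTER_CUBIC))
w=get_image('top');cv2.imwrite('pics/t4.png',cv2.resize(w['pixels'][160:280,300:430,::-1],None,fx=3,fy=3,interpolation=cv2.INTER_CUBIC))
cv2.imwrite('pics/st4.png',np.hstack([cv2.imread('pics/s4.png'),cv2.imread('pics/t4.png')]))
```

```text
1.5487302655229733 [ 0.02489853  0.1447523  -0.03054051]
0.12 0.117 [-0.03 -0.08 -0.02] [-0.1  0.9  0.3] 11.17 [529.8 -98.9 129.7]
0.24 0.235 [-0.17 -0.04 -0.01] [-0.5 -0.7  0.2] 11.42 [529.7 -99.  129.7]
0.36 0.353 [-0.17  0.01 -0.08] [-0.7 -0.5  0.8] 11.67 [529.8 -98.9 129.7]
0.48 0.473 [-0.14  0.07 -0.08] [-1.5 -0.8  1.5] 11.92 [529.8 -98.9 129.7]
0.6 0.593 [-0.08  0.04 -0.07] [-1.6  0.3  1.3] 12.17 [529.8 -98.9 129.7]
0.72 0.713 [-0.08 -0.02 -0.06] [-1.2  0.5  1.4] 12.42 [529.8 -98.9 129.6]
0.84 0.833 [-0.04  0.01 -0.01] [ 0.7 -0.3  1.6] 12.67 [529.8 -98.9 129.7]
0.89 0.885 [ 0.04 -0.08  0.01] [-0.9  0.7  0.6] 12.92 [529.8 -98.9 129.7]
0.94 0.936 [ 0.03 -0.13 -0.02] [-0.2  1.3  1.6] 13.17 [529.8 -98.9 129.7]
0.99 0.987 [ 0.08 -0.17 -0.03] [1.3 0.4 0.9] 13.42 [529.7 -98.9 129.6]
1.04 1.037 [ 0.06 -0.23 -0.03] [ 1.  -0.5  1.1] 13.67 [529.7 -98.9 129.7]
1.09 1.087 [ 0.06 -0.22 -0.02] [0.6 0.6 0.9] 13.92 [529.7 -98.9 129.7]
1.14 1.137 [ 0.09 -0.26 -0.04] [0.2 0.5 1.4] 14.17 [529.7 -98.9 129.7]
1.19 1.187 [ 0.08 -0.23  0.01] [0.8 1.6 1.6] 14.42 [529.7 -98.9 129.7]
1.24 1.236 [-0.01 -0.73  1.74] [4.3 0.8 1. ] 14.67 [529.9 -98.9 129.7]
```

View pics/st4.png

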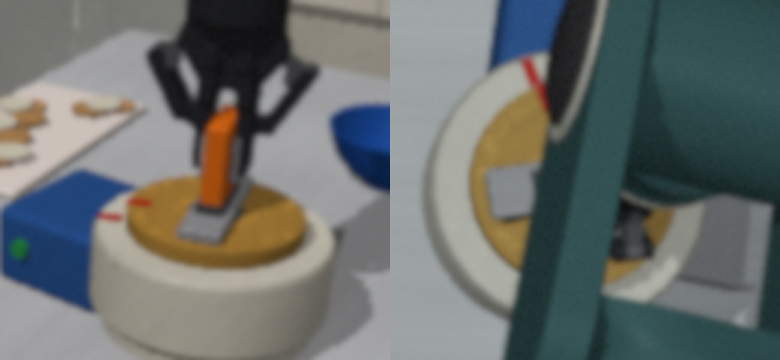

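The moment jumped to 1.7 N m at +1.24 rad, so the ring is on its stop, and the red marks line up in both views. I'll relieve the torsion, release, rise and check.

Run:
```python
from rig import *
from h import *
s=observe();q=np.array(s['joint_pos']);q[5]-=.03;set_joints(q)
s=observe();print(s['wrist_torque'],s['contact_force'])
move_gripper(85);s=observe();print(s['grip_width'],s['contact_force']);p=s['ee_pos']
servo_line([p[0],p[1],p[2]+150],speed=100)
s=observe();p=s['ee_pos'];print(p,s['contact_force'])
X=s['eef_rot'][:,0]
servo_line([p[0]-90*X[0],p[1]-90*X[1],300],speed=150);s=observe()
w=get_image('wrist');c=get_image('side');print(s['clock'])
np.save('pics/w5.npy',dict(p=w,s=s),allow_pickle=True)
cv2.imwrite('pics/f5.png',np.hstack([w['pixels'][:,:,::-1],cv2.resize(c['pixels'][90:282,230:374,::-1],(288,384),interpolation=cv2.INTER_CUBIC)]))
```

```text
[ 0.10386858 -0.56601853  0.53425543] [2.8755056  0.12913755 0.84707868]
84.86676001982286 [-0.23344577  0.21023879 -0.36926383]
[529.72495567 -98.90552132 279.08380628] [-0.10911224  0.34280632 -0.33201521]
18.1
```

View pics/f5.png

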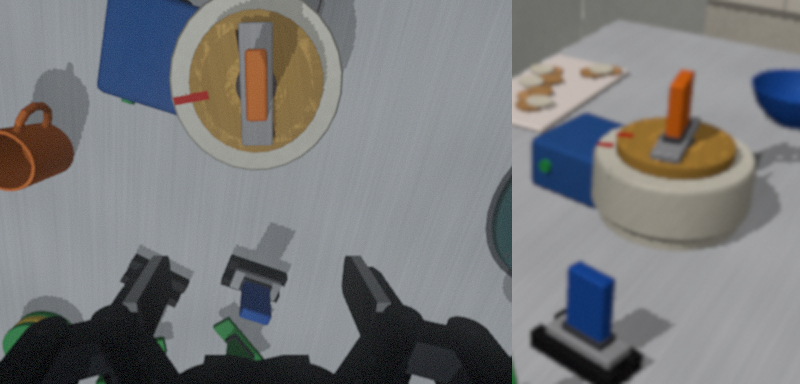

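The two red marks join into one line at (190,98). The spanner stands upright and centred with its bar flat on the ring. The gripper is clear and the blue spanner is still on its rest.

```bash
python3 -c "
from rig import *
hand_in();print(observe()['clock'])"
```

```text
the job is handed in; nothing more can be done
the job is handed in; nothing more can be done
```

The retaining ring is tightened to its stop, and the orange spanner is left standing in it, released. I handed the job in at about 18 s of the 45 s; no verdict is reported.

- **Seating:** I lifted the orange-grip spanner off its rest and lowered it into the ring with the ring still loose. Contact came at a tool height of 129.6 mm, against about 130 mm expected for the bar resting on the ring.
- **Turning:** I turned the ring clockwise until the moment jumped to 1.7 N m after about 1.24 rad, which includes the pins' play. The wrist force stayed at a few newtons throughout.
- **Last checks:** After release, the wrist and side views showed the two red marks in line and the spanner upright and centred with its bar flat on the ring. The gripper was clear of everything, and the small blue spanner was still on its rest. These last checks were by eye. I did not measure the final joint angle or the spanner's offset.
- **Disagreement:** The first automatic fit of the spanner's angle was about 6–10° off because of shadowed faces. I replaced it with a fit to the visible corners, and the grasp confirmed that one.

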